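Check that a dial thickness gauge repeats, by its lift lever

ROBOT

A 7-joint arm with a two-finger parallel gripper is mounted at the origin on a cart in front of the work surface, level with it; the furniture and walls round the work are solid. World frame = base frame: x ahead of the robot, y to its left, z up, the work surface at z = 0. Lengths are in m, angles in rad, forces in N, time in s.
With the tool pointing down it reaches from about 0.425 to 0.875 m from the base axis. Payload 9.9 kg.
Tool frame: the origin (TCP) lies on the mounting face of the last link; the fingertips stand 173 mm ahead of it and the grasp point (between the pads) lies 155 mm ahead of it (hold_point_z is the distance from the TCP to the grasp point, in m); z points along the fingers, y is the line along which they close (so a half turn about z gives the same grasp; the last joint's range is limited). The gripper opens to 85 mm and grips with 20 to 120 N. Pads are 22 mm wide; open, the fingers measure 114 mm over their backs; the gripper's body (76 mm by 85 mm) begins 54 mm behind the grasp point. The pads swing forward as they close: fully open they stand 13 mm farther back than shut.
Start: joints at [-1.234, 0.576, 0.025, 1.437, -0.015, 1.129, -0.057], TCP at [0.276, 0.616, 0.405] pointing down, gripper open.
Joint ranges: [-2.76, 2.76], [-0.34, 2.15], [-1.52, 1.57], [0.19, 2.46], [-1.09, 4.23], [0.17, 1.99], [-2.82, 2.82]. Speed limits (rad/s): [2.22, 2.22, 3.01, 3.01, 3.14, 3.14, 3.14].

INTERFACE

Orientations are given as a rotation vector (axis times angle).
In Python, from workcell import observe, capture, hand_in, hold_point_z gives the robot as it stands.
- The arm moves only by the tool arm_command, never from a script. Its argument "moves" is a list of rows, each an object of numbers: "x", "y", "z": the shift along the world's x, y, z in mm; "wx", "wy", "wz": the turn, a rotation vector about the world's x, y, z in rad; "grip": the opening, from 0 (shut) to 1 (fully open). A call has exactly 8 rows; each row shifts and turns the commanded pose from where the row before left it; what a row does not reach is not made up. A row lasts 1/8 s, in which the tool goes at most 62.5 mm and 10.7 degrees, less where a joint would pass 70% of its speed; a pose out of reach is approached as far as the arm can. A call with a gripper value outside its range is refused whole. The fingers move at their own pace and stop on an object; the grip force is fixed at half the most. Time passes only in rows, so rows that do not move let the fingers close, or fill a call up. It gives the time, the measured TCP pose, the force, the opening and the grip force at its end, in the units of the state.
- observe(): the state, without advancing time (a new reading comes with each control period).
- capture(name): name is "scene" or "top" or "wrist"; returns a dict with "image" (480x640x3 uint8, blue, green, red), "z_map" (480x640 float32, m along the optical axis (not along the pixel's ray), 0 where there is no reading), "mtx" (3x3 intrinsics, pixels), "origin" and "rotation" of the camera in the world. Camera axes: x right, y up, looking along -z (the intrinsics and any distortion apply to the point x, -y, -z); pixel columns grow to the right and rows downward; lengths in m; the calibration is good to about 2 mm. A picture is of the moment at which its call begins.
- hand_in(): hands the job in; it is judged then, once.
The state is a dict: "t": time; "joint_pos": joint angles; "dq": joint speeds; "joint_efforts": joint torques, N m; "position": TCP position; "orientation": TCP orientation; "force": force on the tool from outside, world axes, zero at the start; "moment": the same for the moment, N m; "finger_gap": opening from 0.0 (shut) to 1.0 (fully open); "grasp_force": force on a finger pad.
Only numpy, scipy, OpenCV 4.12 (cv2) and the standard library are available. Lean on these libraries where they do the work, as an engineer would, in place of code of your own. Each camera call takes 0.05 s, during which the arm holds its last target. There are 200 camera calls.

TASK

Two alike dial thickness gauges stand on the bench; on the one that has the flat steel gauge block under its spindle, check that the reading repeats: with the fingertips gently press the pad of its lift lever down until the spindle is well clear of the block, follow it back up so that the spindle settles on the block under control instead of snapping down, do this at least twice, then move the hand clear. Only that lever is to be touched: lift nothing, keep off the dial, the block and the other gauge (a black round puck is under that one), and leave the things lying about where they are.

Things in the scene. Friction and masses are not known exactly. Their poses are not given: they have to be found in the camera images.
- block_gauge: gauge to check, fixed: grey base 22 mm high (x -49 to 101, y -48 to 48 mm), steel anvil 52 mm wide, top at 30 mm, column 173 mm high at x = 62 mm, 58 mm dial (centre 112 mm up, top 141 mm, case x -12 to 11 mm). Origin on the bench under the spindle axis; x runs from dial to column (dial faces -x), y to the lever pad, z up. Body excludes the lever
- block_pad (a point): centre of the top face of the black round pad, 19 mm wide, at the end of the lift lever of the gauge to check. At rest 71 mm along the gauge's y from the spindle axis, about 175 mm above the bench, facing up, tilted 0.32 rad towards the dial. Pressed, it goes down almost straight (within 6 mm), its tilt passing level; a hard stop comes 37 mm down, need not be reached
- block_lever: lift lever of the gauge to check, with the pad: a slim steel bar along the gauge's y axis over the dial; origin on its pivot, a level axis along the gauge's x, 20 mm along y from the spindle axis and 152 mm above the bench; the pad is 54 mm further out
- block_spindle (a joint): height of that gauge's spindle (steel rod, flat 10 mm tip) above its rest on the block, m: 0 at rest (within 0.0002), 0.0136 with the lever at its stop. The pad falls about 2.8 mm for each 1 mm of lift. Springs return it: the pad takes about 2 N at first, 5 N when 17 mm down, 9 N when 34 mm down; let go, it snaps back in under 0.1 s
- gauge_block: steel gauge block, 35 x 25 x 10 mm, loose, lying on the anvil of the gauge to check under its spindle; origin at the centre of its underside
- puck_gauge: the other gauge, built the same, its lever to its own +y side too; must be left alone. Origin and axes as block_gauge
- puck_lift: lift lever, its bracket and the spindle of the other gauge; origin and axes as puck_gauge. To be left alone as well
- puck_spindle (a joint): height of the other gauge's spindle above its resting place on the puck, m
- puck: black round sample puck, 47 mm wide, 10 mm high, loose on the anvil of the other gauge; origin at the centre of its underside
- pen: blue pen lying on the bench, 132 mm long, 9 mm thick; origin under its middle
- yellow_screwdriver: small screwdriver with a yellow handle lying on the bench, 142 mm long, 15 mm high; origin under its middle
- loupe: black eye loupe, 36 mm wide, 35 mm high, standing; origin at the centre of its underside
- oil_bottle: white dropper bottle with a blue cap, 34 mm wide, 105 mm high, standing; origin at the centre of its underside
- orange_jar: orange jar with a white lid, 38 mm wide, 40 mm high, standing; origin at the centre of its underside
Things that resemble listed ones, but are neither listed nor needed, are in the scene too. What is shaped like the gauge_block but pink or purple is not meant.

How it is judged:
By the outcome, as a careful person would: the job done as asked, in the order asked, and still so for the second after the job is handed in, with the robot touching nothing.
It also fails if it takes over 48 s, if anything falls off the work surface, if the arm or the gripper's body presses on something with over 40 N, if the wrist force passes 120 N, or if a joint passes its speed limit or range.

## Working session

There is one attempt and no reset: what is moved stays moved. The work goes in short steps, Python scripts to look and compute and a tool call to move; the robot and the scene stay as the last step left them, time stands still between calls to the robot, and variables do not carry over. Pictures are saved under pics/ and viewed, at most 10 in all, crops included, and the job is handed in when it is done.

Besides the shell and the picture viewer there is one more tool, called after ">>>" by a JSON object that holds its "api" and its "payload", one argument or row to a line. arm_command: Moves the arm, as the interface text tells. Its arguments: {"type":"object","properties":{"moves":{"type":"array"}},"required":["moves"]}

```bash
mkdir -p pics
cat > h.py <<'E'
import numpy as np, cv2
from workcell import observe, capture, hand_in, hold_point_z
def save(c,n): cv2.imwrite(f'pics/{n}.png',c['image']); np.savez(f'pics/{n}.npz',**c)
def load(n): return dict(np.load(f'pics/{n}.npz'))
def world(c):
    K=c['mtx'];h,w=c['z_map'].shape
    u,v=np.meshgrid(np.arange(w),np.arange(h));z=c['z_map']
    P=np.stack([(u-K[0,2])/K[0,0]*z,-(v-K[1,2])/K[1,1]*z,-z],-1)
    return P@np.array(c['rotation']).T+np.array(c['origin'])
E
python3 - <<'E'
from h import *
for n in('scene','top'):
    c=capture(n);print({k:np.round(v,3).tolist() for k,v in c.items() if k not in('image','z_map')});save(c,n+'0')
print(observe(),hold_point_z)
E
```

```text
{'mtx': [[488.129, 0.0, 324.352], [0.0, 488.129, 241.042], [0.0, 0.0, 1.0]], 'origin': [-0.077, -0.596, 0.669], 'rotation': [0.914, -0.392, -0.739]}
{'mtx': [[525.983, 0.0, 319.169], [0.0, 525.983, 240.865], [0.0, 0.0, 1.0]], 'origin': [0.472, -0.047, 1.118], 'rotation': [0.015, -0.046, -1.559]}
{'t': 0.1, 'joint_pos': array([-1.23380544,  0.57646773,  0.02485891,  1.4378501 , -0.01499196,
        1.12898827, -0.05650411]), 'dq': array([-9.62804435e-04, -2.79212004e-03, -1.30653063e-03, -1.52939615e-03,
       -1.79587530e-03,  2.18021106e-05,  3.38838612e-04]), 'joint_efforts': array([ 5.29989746e-03, -7.67301822e+01,  2.25748591e+00, -2.86603725e+01,
        1.58441719e-02,  8.63065623e-03, -2.02456300e-05]), 'position': array([0.27565183, 0.61598407, 0.4039065 ]), 'orientation': array([-6.56029781e-01, -3.07209868e+00,  2.37414679e-03]), 'force': array([ 0.14107158, -0.04608808,  0.45921989]), 'moment': array([ 0.03096279, -0.02140179,  0.00437527]), 'grasp_force': 0.0, 'finger_gap': 0.9956643671942863} 0.1547
```

```bash
sed -i "s/@np.array(c\['rotation'\]).T/@cv2.Rodrigues(np.array(c['rotation'],float))[0].T/" h.py
python3 - <<'E'
from h import *
for n in('scene0','top0'):
    W=world(load(n));print(n,W[240,320],W[60,320], np.median(W[...,2]))
E
```

```text
scene0 [0.62376343 0.08822975 0.00080283] [1.17157229 0.62065185 0.23168612] 5.804341423798487e-05
top0 [ 0.51785117 -0.07069018 -0.00074673] [ 9.06099987e-01 -6.62601182e-02  5.17277616e-04] 0.0003356062386666858
```

View pics/scene0.png

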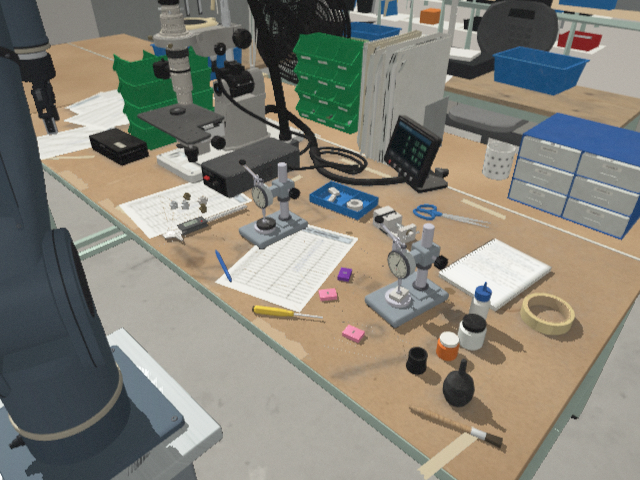

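View pics/top0.png

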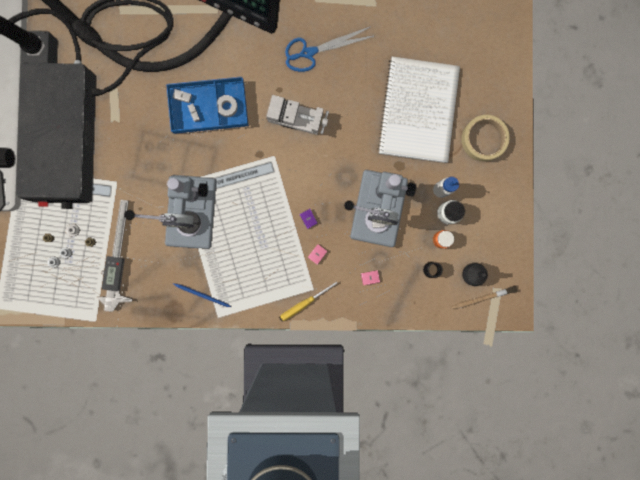

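The candidates are the right-hand gauge (scene 400,265; top 380,210), which seems to have a steel block under its spindle, and the left-hand gauge (scene 270,200; top 190,212), with a dark puck. The pink and purple blocks are decoys. The right gauge's pad is at about top (349,205). Next, a close crop to check this choice and find the pad.

Run:
```python
from h import *
s=load('scene0');t=load('top0')
a=cv2.resize(s['image'][200:330,350:460],None,fx=3.6,fy=3.6,interpolation=2)
b=cv2.resize(s['image'][150:250,225:315],None,fx=2.3,fy=2.3,interpolation=2)
d=cv2.resize(t['image'][160:255,335:425],None,fx=2.3,fy=2.3,interpolation=2)
r=np.zeros((468,620,3),np.uint8);r[:468,:396]=a;r[:230,400:607]=b;r[240:240+218,400:607]=d[:218]
cv2.imwrite('pics/crop1.png',r)
for n,c in(('s',s),('t',t)):
    W=world(c); R=(W[...,0]>.4)&(W[...,0]<.8)&(W[...,1]>-.35)&(W[...,1]<.02)
    for lo,hi in((.008,.019),(.0195,.025),(.027,.034),(.036,.045),(.135,.15),(.15,.165),(.165,.172),(.172,.185)):
        M=R&(W[...,2]>lo)&(W[...,2]<hi); P=W[M]
        if len(P): print(n,lo,hi,len(P),P.min(0).round(3),P.max(0).round(3),P.mean(0).round(4))
W=world(t);print(W[196:214:2,340:360:2].round(3)[...,2])
M=(W[...,2]>.019)&(W[...,2]<.024)&(W[...,0]>.45)&(W[...,0]<.75)&(W[...,1]>-.25)&(W[...,1]<-.08)
print(cv2.minAreaRect((W[M][:,:2]*1000).astype(np.float32)))
```

```text
s 0.008 0.019 2940 [ 0.403 -0.35   0.008] [0.8   0.02  0.019] [ 0.6683 -0.2492  0.0115]
s 0.0195 0.025 1224 [ 0.441 -0.35   0.02 ] [ 0.797 -0.     0.025] [ 0.5755 -0.2078  0.0217]
s 0.027 0.034 664 [ 0.441 -0.35   0.027] [0.799 0.001 0.034] [ 0.5839 -0.2133  0.03  ]
s 0.036 0.045 721 [ 0.505 -0.35   0.036] [0.8   0.02  0.045] [ 0.6221 -0.2049  0.0389]
s 0.135 0.15 228 [ 0.544 -0.213  0.135] [ 0.625 -0.164  0.15 ] [ 0.5758 -0.1919  0.141 ]
s 0.15 0.165 180 [ 0.553 -0.213  0.15 ] [ 0.624 -0.129  0.165] [ 0.586  -0.1805  0.1565]
s 0.165 0.172 108 [ 0.565 -0.212  0.165] [ 0.632 -0.117  0.172] [ 0.6057 -0.1824  0.1696]
s 0.172 0.185 44 [ 0.563 -0.208  0.172] [ 0.629 -0.11   0.176] [ 0.5782 -0.1278  0.1737]
t 0.008 0.019 4520 [ 0.402 -0.35   0.008] [0.8   0.019 0.019] [ 0.7033 -0.2305  0.013 ]
t 0.0195 0.025 1259 [ 0.447 -0.339  0.02 ] [0.799 0.019 0.025] [ 0.5798 -0.1858  0.0225]
t 0.027 0.034 677 [ 0.445 -0.34   0.027] [0.795 0.018 0.034] [ 0.6127 -0.1824  0.0301]
t 0.036 0.045 841 [ 0.443 -0.35   0.036] [0.8   0.02  0.045] [ 0.6655 -0.1536  0.0411]
t 0.135 0.15 182 [ 0.547 -0.207  0.135
[... 376 characters left out ...]
  0.004  0.001]
 [ 0.003  0.002  0.003  0.002 -0.001  0.002  0.005  0.004  0.     0.015]
 [-0.001  0.002  0.002 -0.001  0.181  0.177  0.003  0.003 -0.002  0.019]
 [ 0.005  0.001  0.002  0.18   0.18   0.173  0.177  0.003  0.005  0.019]
 [ 0.003  0.001 -0.002  0.176  0.177  0.176  0.175 -0.002  0.004  0.02 ]
 [-0.002 -0.002 -0.002  0.178  0.18   0.176  0.173  0.169  0.168  0.17 ]
 [ 0.004  0.002 -0.001  0.181  0.176  0.176  0.174  0.006  0.171  0.166]
 [ 0.002  0.002 -0.001  0.002  0.003  0.004  0.003  0.002  0.018  0.024]
 [ 0.003 -0.003  0.001  0.005  0.003  0.001  0.005 -0.002  0.021  0.026]]
((609.0322875976562, -197.899169921875), (95.83303833007812, 194.5665740966797), 79.10875701904297)
```

View pics/crop1.png

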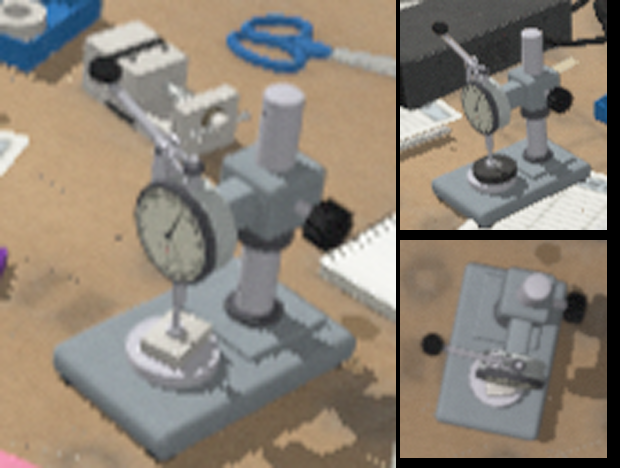

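The large crop (right gauge) shows the flat steel block under the spindle at (175,340), and its pad at (103,68). The inset of the left gauge shows a dark puck. So the target is the right gauge, with its pad at top pixel (349,205).

Run:
```python
from h import *
col=[]
for n in('scene0','top0'):
    W=world(load(n));z=W[...,2]
    box=lambda x0,x1,y0,y1:(W[...,0]>x0)&(W[...,0]<x1)&(W[...,1]>y0)&(W[...,1]<y1)
    im=load(n)['image'].max(-1)
    M=box(.54,.61,-.15,-.10)&(z>.165)&(z<.19)&(im<70)
    P=W[M];print(n,'pad',len(P),P.mean(0).round(4),np.median(P,0).round(4),P.min(0).round(4),P.max(0).round(4))
    M=box(.6,.66,-.23,-.15)&(z>.169)&(z<.18); 
    P=W[M];print('col',len(P),P.mean(0).round(4),P.min(0).round(4),P.max(0).round(4))
    M=box(.49,.70,-.28,-.11)&(z>.0185)&(z<.0255)
    M=cv2.morphologyEx(M.astype(np.uint8),cv2.MORPH_OPEN,np.ones((3,3)))>0
    P=W[M];print('base',len(P),cv2.minAreaRect((P[:,:2]*1000).astype(np.float32)))
```

```text
scene0 pad 50 [ 0.5728 -0.1195  0.1731] [ 0.5731 -0.12    0.1732] [ 0.5634 -0.1279  0.1686] [ 0.5819 -0.1104  0.1763]
col 61 [ 0.6198 -0.2023  0.171 ] [ 0.61   -0.2115  0.1691] [ 0.6317 -0.1923  0.1724]
base 981 ((582.0061645507812, -194.7082977294922), (90.99170684814453, 140.03819274902344), 78.22441864013672)
top0 pad 66 [ 0.5739 -0.1181  0.1773] [ 0.5741 -0.1182  0.1773] [ 0.5668 -0.1258  0.1732] [ 0.5814 -0.1108  0.1817]
col 112 [ 0.622  -0.2005  0.1742] [ 0.6117 -0.2109  0.1697] [ 0.6323 -0.1903  0.1786]
base 586 ((585.3157958984375, -194.11534118652344), (94.74678039550781, 146.57083129882812), 78.84716033935547)
```

Run:
```python
from h import *
a=np.array([.276,.616]);d=np.array([.298,-.735]);L=np.hypot(*d);d/=L
for n in('scene0','top0'):
    W=world(load(n)).reshape(-1,3);q=W[:,:2]-a;s=q@d;o=q@[d[1],-d[0]]
    M=(abs(o)<.11)&(s>0)&(s<L+.05)&(W[:,2]>.1)
    for k in np.arange(0,L+.05,.1):
        m=M&(s>=k)&(s<k+.1)
        if m.any(): print(n,round(k,1),m.sum(),W[m,2].max().round(3))
print(observe()['t'])
```

```text
scene0 0.0 3696 0.517
scene0 0.4 299 0.159
scene0 0.5 124 0.134
scene0 0.7 58 0.176
scene0 0.8 270 0.172
top0 0.4 330 0.163
top0 0.5 122 0.138
top0 0.6 1215 1.118
top0 0.7 75 0.182
top0 0.8 201 0.175
0.1
```

>>> {"api": "arm_command", "payload": {
  "moves": [
    {"z":20,"grip":0},
    {"z":20,"grip":0},
    {"z":10,"grip":0},
    {"grip":0},
    {"grip":0},
    {"grip":0},
    {"grip":0},
    {"grip":0}
  ]
}}

```text
invalid input
```

>>> {"api": "arm_command", "payload": {
  "moves": [
    {"x":0,"y":0,"z":20,"wx":0,"wy":0,"wz":0,"grip":0},
    {"x":0,"y":0,"z":20,"wx":0,"wy":0,"wz":0,"grip":0},
    {"x":10,"y":-25,"z":10,"wx":0,"wy":0,"wz":-0.04,"grip":0},
    {"x":18,"y":-44,"z":0,"wx":0,"wy":0,"wz":-0.08,"grip":0},
    {"x":18,"y":-44,"z":0,"wx":0,"wy":0,"wz":-0.08,"grip":0},
    {"x":18,"y":-44,"z":0,"wx":0,"wy":0,"wz":-0.08,"grip":0},
    {"x":18,"y":-44,"z":0,"wx":0,"wy":0,"wz":-0.08,"grip":0},
    {"x":18,"y":-44,"z":0,"wx":0,"wy":0,"wz":-0.08,"grip":0}
  ]
}}

```text
t: 1.1
position: [0.3761, 0.3695, 0.4545]
orientation: [-1.314, -2.853, 0.001]
force: [0.8, -0.0, -0.1]
finger_gap: -0.001
grasp_force: 0.0
```

>>> {"api": "arm_command", "payload": {
  "moves": [
    {"x":21,"y":-52,"z":0,"wx":0,"wy":0,"wz":-0.1,"grip":0},
    {"x":21,"y":-52,"z":0,"wx":0,"wy":0,"wz":-0.1,"grip":0},
    {"x":21,"y":-52,"z":0,"wx":0,"wy":0,"wz":-0.1,"grip":0},
    {"x":21,"y":-52,"z":0,"wx":0,"wy":0,"wz":-0.1,"grip":0},
    {"x":21,"y":-52,"z":0,"wx":0,"wy":0,"wz":-0.12,"grip":0},
    {"x":21,"y":-50,"z":0,"wx":0,"wy":0,"wz":-0.13,"grip":0},
    {"x":21,"y":-45,"z":0,"wx":0,"wy":0,"wz":-0.13,"grip":0},
    {"x":21,"y":-40,"z":0,"wx":0,"wy":0,"wz":-0.13,"grip":0}
  ]
}}

```text
t: 2.1
position: [0.5441, -0.0257, 0.4546]
orientation: [-2.437, -1.983, 0.0]
force: [0.4, -0.1, 0.1]
finger_gap: 0.002
grasp_force: 0.0
```

Run:
```python
from h import *
c=capture('wrist');save(c,'w1');o=observe()
p=np.array(o['position']);R=cv2.Rodrigues(np.array(o['orientation']))[0]
print(p.round(4),(p+.173*R[:,2]).round(4),R.round(3).tolist(),np.array(o['joint_pos']).round(2),o['force'])
W=world(c);z=W[...,2];im=c['image'].max(-1)
M=(z>.165)&(z<.19)&(im<70)&(W[...,0]>.54)&(W[...,0]<.61)&(W[...,1]>-.16)&(W[...,1]<-.09)
P=W[M];v,u=np.nonzero(M)
if len(P): print(len(P),P.mean(0),P.min(0),P.max(0),u.mean(),v.mean())
```

```text
[ 0.5455 -0.031   0.4548] [ 0.5458 -0.0317  0.2818] [[0.215, 0.977, 0.002], [0.977, -0.215, -0.004], [-0.004, 0.003, -1.0]] [-0.4   0.38  0.53  1.72 -0.21  1.1  -0.02] [ 0.78068909 -5.21449628  1.23795991]
70 [ 0.57804544 -0.11055759  0.17663904] [ 0.57198887 -0.11280984  0.1735364 ] [ 0.582155   -0.10917081  0.17909877] 398.77142857142854 356.0857142857143
```

View pics/w1.png

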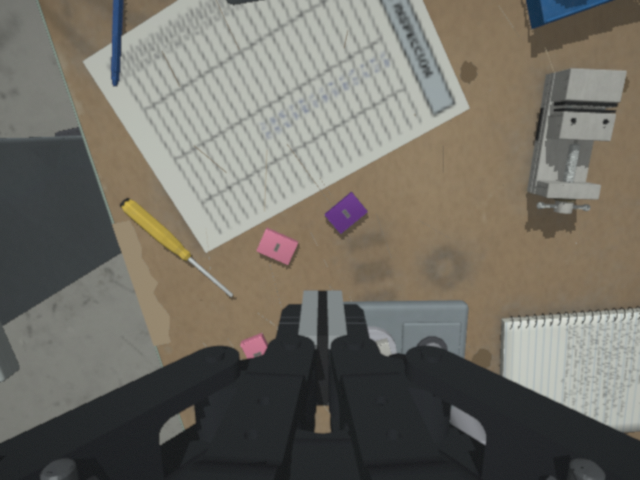

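The wrist view shows the closed fingertips at (322,292) above the gauge's base edge; they hide the pad. I'll use the pad position from the two fixed cameras, (0.5735, -0.119, 0.175), which agrees with the given geometry.

>>> {"api": "arm_command", "payload": {
  "moves": [
    {"x":7,"y":-24,"z":0,"wx":0,"wy":0,"wz":0,"grip":0},
    {"x":8,"y":-24,"z":0,"wx":0,"wy":0,"wz":0,"grip":0},
    {"x":8,"y":-24,"z":-10,"wx":0,"wy":0,"wz":0,"grip":0},
    {"x":7,"y":-21,"z":-20,"wx":0,"wy":0,"wz":0,"grip":0},
    {"x":0,"y":0,"z":-20,"wx":0,"wy":0,"wz":0,"grip":0},
    {"x":0,"y":0,"z":-20,"wx":0,"wy":0,"wz":0,"grip":0},
    {"x":0,"y":0,"z":-10,"wx":0,"wy":0,"wz":0,"grip":0},
    {"x":0,"y":0,"z":0,"wx":0,"wy":0,"wz":0,"grip":0}
  ]
}}

```text
t: 3.15
position: [0.5736, -0.1166, 0.3742]
orientation: [-2.431, -1.988, 0.001]
force: [0.4, 0.8, 0.5]
finger_gap: -0.0
grasp_force: 0.0
```

Run:
```python
from h import *
s=capture('scene');t=capture('top');save(s,'s2');save(t,'t2');o=observe()
p=np.array(o['position']);R=cv2.Rodrigues(np.array(o['orientation']))[0]
print(p.round(4),(p+.173*R[:,2]).round(4),o['force'],o['t'])
r=np.zeros((480,800,3),np.uint8)
r[:,:440]=cv2.resize(s['image'][170:290,340:450],(440,480),interpolation=2)
r[:360,440:]=cv2.resize(t['image'][160:250,320:410],(360,360),interpolation=2)
cv2.imwrite('pics/c2.png',r)
```

```text
[ 0.5739 -0.1169  0.3753] [ 0.574  -0.1169  0.2023] [0.78454037 0.10160069 0.0955699 ] 3.25
```

View pics/c2.png

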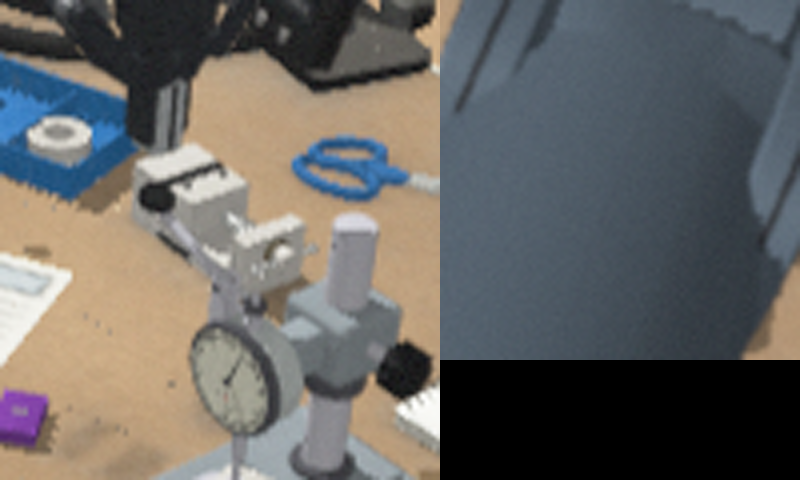

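The fingertips (155,145) are right above the pad (157,195), about 25 mm up. I'll descend slowly to contact.

>>> {"api": "arm_command", "payload": {
  "moves": [
    {"x":0,"y":0,"z":-5,"wx":0,"wy":0,"wz":0,"grip":0},
    {"x":0,"y":0,"z":-5,"wx":0,"wy":0,"wz":0,"grip":0},
    {"x":0,"y":0,"z":-4,"wx":0,"wy":0,"wz":0,"grip":0},
    {"x":0,"y":0,"z":-3,"wx":0,"wy":0,"wz":0,"grip":0},
    {"x":0,"y":0,"z":-3,"wx":0,"wy":0,"wz":0,"grip":0},
    {"x":0,"y":0,"z":-2,"wx":0,"wy":0,"wz":0,"grip":0},
    {"x":0,"y":0,"z":-2,"wx":0,"wy":0,"wz":0,"grip":0},
    {"x":0,"y":0,"z":-2,"wx":0,"wy":0,"wz":0,"grip":0}
  ]
}}

```text
t: 4.25
position: [0.5739, -0.1166, 0.3488]
orientation: [-2.432, -1.989, -0.001]
force: [0.8, 1.5, 2.6]
finger_gap: 0.0
grasp_force: 1.1
```

>>> {"api": "arm_command", "payload": {
  "moves": [
    {"x":0,"y":0,"z":-2,"wx":0,"wy":0,"wz":0,"grip":0},
    {"x":0,"y":0,"z":-2,"wx":0,"wy":0,"wz":0,"grip":0},
    {"x":0,"y":0,"z":-2,"wx":0,"wy":0,"wz":0,"grip":0},
    {"x":0,"y":0,"z":-2,"wx":0,"wy":0,"wz":0,"grip":0},
    {"x":0,"y":0,"z":-2,"wx":0,"wy":0,"wz":0,"grip":0},
    {"x":0,"y":0,"z":-2,"wx":0,"wy":0,"wz":0,"grip":0},
    {"x":0,"y":0,"z":0,"wx":0,"wy":0,"wz":0,"grip":0},
    {"x":0,"y":0,"z":0,"wx":0,"wy":0,"wz":0,"grip":0}
  ]
}}

```text
t: 5.25
position: [0.5738, -0.1169, 0.3368]
orientation: [2.432, 1.989, 0.0]
force: [0.4, 1.9, 3.7]
finger_gap: -0.001
grasp_force: 1.7
```

Run:
```python
from h import *
s=capture('scene');save(s,'s3');o=observe()
p=np.array(o['position']);R=cv2.Rodrigues(np.array(o['orientation']))[0]
print((p+.173*R[:,2]).round(4),o['force'],o['moment'],o['t'])
cv2.imwrite('pics/c3.png',cv2.resize(s['image'][180:310,345:455],(495,585),interpolation=2))
```

```text
[ 0.5738 -0.1169  0.1638] [1.25914716 3.02251072 4.31574695] [ 0.57187062 -0.22760641  0.00313187] 5.3
```

View pics/c3.png

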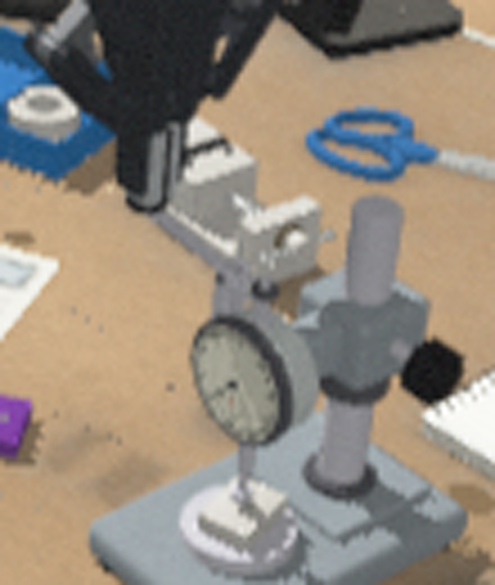

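The fingertips at (148,200) are on the pad, the dial needle has moved, and force is about 4 N, as expected roughly 12 mm down. I'll continue to about 28 mm.

>>> {"api": "arm_command", "payload": {
  "moves": [
    {"x":0,"y":0,"z":-3,"wx":0,"wy":0,"wz":0,"grip":0},
    {"x":0,"y":0,"z":-3,"wx":0,"wy":0,"wz":0,"grip":0},
    {"x":0,"y":0,"z":-3,"wx":0,"wy":0,"wz":0,"grip":0},
    {"x":0,"y":0,"z":-3,"wx":0,"wy":0,"wz":0,"grip":0},
    {"x":0,"y":0,"z":-2,"wx":0,"wy":0,"wz":0,"grip":0},
    {"x":0,"y":0,"z":-2,"wx":0,"wy":0,"wz":0,"grip":0},
    {"x":0,"y":0,"z":0,"wx":0,"wy":0,"wz":0,"grip":0},
    {"x":0,"y":0,"z":0,"wx":0,"wy":0,"wz":0,"grip":0}
  ]
}}

```text
t: 6.3
position: [0.5739, -0.1167, 0.3208]
orientation: [2.432, 1.989, 0.001]
force: [0.6, 3.4, 6.9]
finger_gap: -0.006
grasp_force: 3.7
```

Run:
```python
from h import *
s=capture('scene');save(s,'s4');o=observe()
p=np.array(o['position']);R=cv2.Rodrigues(np.array(o['orientation']))[0]
print((p+.173*R[:,2]).round(4),o['force'],o['moment'],o['t'])
r=np.zeros((540,800,3),np.uint8)
r[:,:400]=cv2.resize(s['image'][190:325,350:450],(400,540),interpolation=2)
r[:,400:]=cv2.resize(s['image'][250:310,375:420],(400,533),interpolation=2)[:540].repeat(1,0) if 0 else cv2.resize(s['image'][250:310,375:420],(400,540),interpolation=2)
cv2.imwrite('pics/c4.png',r)
```

```text
[ 0.5739 -0.1167  0.1478] [0.91977551 2.87403042 7.08610126] [ 0.79999723 -0.12983723 -0.00336455] 6.35
```

View pics/c4.png

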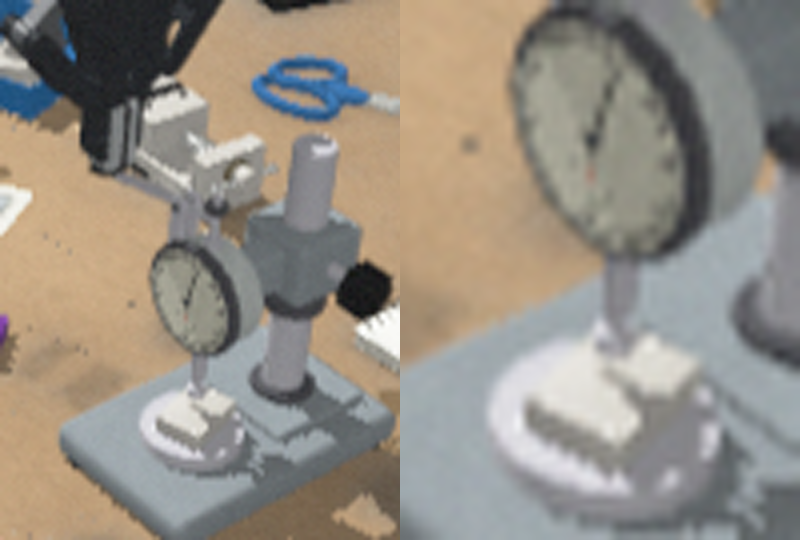

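The spindle is well raised, with its tip at (610,340) clear of the block, and force is 7 N. Next I follow it up slowly.

>>> {"api": "arm_command", "payload": {
  "moves": [
    {"x":0,"y":0,"z":2,"wx":0,"wy":0,"wz":0,"grip":0},
    {"x":0,"y":0,"z":3,"wx":0,"wy":0,"wz":0,"grip":0},
    {"x":0,"y":0,"z":3,"wx":0,"wy":0,"wz":0,"grip":0},
    {"x":0,"y":0,"z":3,"wx":0,"wy":0,"wz":0,"grip":0},
    {"x":0,"y":0,"z":3,"wx":0,"wy":0,"wz":0,"grip":0},
    {"x":0,"y":0,"z":2,"wx":0,"wy":0,"wz":0,"grip":0},
    {"x":0,"y":0,"z":2,"wx":0,"wy":0,"wz":0,"grip":0},
    {"x":0,"y":0,"z":2,"wx":0,"wy":0,"wz":0,"grip":0}
  ]
}}

```text
t: 7.35
position: [0.5735, -0.1177, 0.3407]
orientation: [2.432, 1.987, -0.001]
force: [-0.1, -3.1, 2.3]
finger_gap: 0.002
grasp_force: 1.2
```

>>> {"api": "arm_command", "payload": {
  "moves": [
    {"x":0,"y":0,"z":2,"wx":0,"wy":0,"wz":0,"grip":0},
    {"x":0,"y":0,"z":2,"wx":0,"wy":0,"wz":0,"grip":0},
    {"x":0,"y":0,"z":1,"wx":0,"wy":0,"wz":0,"grip":0},
    {"x":0,"y":0,"z":1,"wx":0,"wy":0,"wz":0,"grip":0},
    {"x":0,"y":0,"z":1,"wx":0,"wy":0,"wz":0,"grip":0},
    {"x":0,"y":0,"z":1,"wx":0,"wy":0,"wz":0,"grip":0},
    {"x":0,"y":0,"z":1,"wx":0,"wy":0,"wz":0,"grip":0},
    {"x":0,"y":0,"z":1,"wx":0,"wy":0,"wz":0,"grip":0}
  ]
}}

```text
t: 8.35
position: [0.5737, -0.1168, 0.3507]
orientation: [-2.432, -1.989, -0.0]
force: [-0.6, -0.7, 0.6]
finger_gap: 0.002
grasp_force: 0.4
```

>>> {"api": "arm_command", "payload": {
  "moves": [
    {"x":0,"y":0,"z":1,"wx":0,"wy":0,"wz":0,"grip":0},
    {"x":0,"y":0,"z":1,"wx":0,"wy":0,"wz":0,"grip":0},
    {"x":0,"y":0,"z":1,"wx":0,"wy":0,"wz":0,"grip":0},
    {"x":0,"y":0,"z":1,"wx":0,"wy":0,"wz":0,"grip":0},
    {"x":0,"y":0,"z":1,"wx":0,"wy":0,"wz":0,"grip":0},
    {"x":0,"y":0,"z":0,"wx":0,"wy":0,"wz":0,"grip":0},
    {"x":0,"y":0,"z":0,"wx":0,"wy":0,"wz":0,"grip":0},
    {"x":0,"y":0,"z":0,"wx":0,"wy":0,"wz":0,"grip":0}
  ]
}}

```text
t: 9.35
position: [0.5737, -0.1169, 0.3557]
orientation: [-2.432, -1.989, 0.0]
force: [0.8, -0.9, -0.8]
finger_gap: 0.003
grasp_force: 0.0
```

>>> {"api": "arm_command", "payload": {
  "moves": [
    {"x":0,"y":0,"z":-2,"wx":0,"wy":0,"wz":0,"grip":0},
    {"x":0,"y":0,"z":-2,"wx":0,"wy":0,"wz":0,"grip":0},
    {"x":0,"y":0,"z":-2,"wx":0,"wy":0,"wz":0,"grip":0},
    {"x":0,"y":0,"z":-2,"wx":0,"wy":0,"wz":0,"grip":0},
    {"x":0,"y":0,"z":-3,"wx":0,"wy":0,"wz":0,"grip":0},
    {"x":0,"y":0,"z":-3,"wx":0,"wy":0,"wz":0,"grip":0},
    {"x":0,"y":0,"z":-3,"wx":0,"wy":0,"wz":0,"grip":0},
    {"x":0,"y":0,"z":-3,"wx":0,"wy":0,"wz":0,"grip":0}
  ]
}}

```text
t: 10.35
position: [0.5738, -0.1168, 0.3356]
orientation: [2.432, 1.988, 0.0]
force: [0.8, 2.8, 3.9]
finger_gap: -0.001
grasp_force: 1.9
```

>>> {"api": "arm_command", "payload": {
  "moves": [
    {"x":0,"y":0,"z":-3,"wx":0,"wy":0,"wz":0,"grip":0},
    {"x":0,"y":0,"z":-3,"wx":0,"wy":0,"wz":0,"grip":0},
    {"x":0,"y":0,"z":-3,"wx":0,"wy":0,"wz":0,"grip":0},
    {"x":0,"y":0,"z":-3,"wx":0,"wy":0,"wz":0,"grip":0},
    {"x":0,"y":0,"z":-2,"wx":0,"wy":0,"wz":0,"grip":0},
    {"x":0,"y":0,"z":-2,"wx":0,"wy":0,"wz":0,"grip":0},
    {"x":0,"y":0,"z":0,"wx":0,"wy":0,"wz":0,"grip":0},
    {"x":0,"y":0,"z":0,"wx":0,"wy":0,"wz":0,"grip":0}
  ]
}}

```text
t: 11.35
position: [0.5738, -0.1168, 0.3199]
orientation: [2.432, 1.989, 0.001]
force: [-0.8, 4.5, 7.8]
finger_gap: 0.003
grasp_force: 3.8
```

>>> {"api": "arm_command", "payload": {
  "moves": [
    {"x":0,"y":0,"z":2,"wx":0,"wy":0,"wz":0,"grip":0},
    {"x":0,"y":0,"z":3,"wx":0,"wy":0,"wz":0,"grip":0},
    {"x":0,"y":0,"z":3,"wx":0,"wy":0,"wz":0,"grip":0},
    {"x":0,"y":0,"z":3,"wx":0,"wy":0,"wz":0,"grip":0},
    {"x":0,"y":0,"z":3,"wx":0,"wy":0,"wz":0,"grip":0},
    {"x":0,"y":0,"z":2,"wx":0,"wy":0,"wz":0,"grip":0},
    {"x":0,"y":0,"z":2,"wx":0,"wy":0,"wz":0,"grip":0},
    {"x":0,"y":0,"z":2,"wx":0,"wy":0,"wz":0,"grip":0}
  ]
}}

```text
t: 12.35
position: [0.5736, -0.1176, 0.3397]
orientation: [2.432, 1.987, -0.001]
force: [0.6, -1.9, 1.9]
finger_gap: 0.002
grasp_force: 1.3
```

>>> {"api": "arm_command", "payload": {
  "moves": [
    {"x":0,"y":0,"z":2,"wx":0,"wy":0,"wz":0,"grip":0},
    {"x":0,"y":0,"z":2,"wx":0,"wy":0,"wz":0,"grip":0},
    {"x":0,"y":0,"z":1,"wx":0,"wy":0,"wz":0,"grip":0},
    {"x":0,"y":0,"z":1,"wx":0,"wy":0,"wz":0,"grip":0},
    {"x":0,"y":0,"z":1,"wx":0,"wy":0,"wz":0,"grip":0},
    {"x":0,"y":0,"z":1,"wx":0,"wy":0,"wz":0,"grip":0},
    {"x":0,"y":0,"z":1,"wx":0,"wy":0,"wz":0,"grip":0},
    {"x":0,"y":0,"z":1,"wx":0,"wy":0,"wz":0,"grip":0}
  ]
}}

```text
t: 13.35
position: [0.5737, -0.1168, 0.3497]
orientation: [-2.432, -1.989, -0.0]
force: [-0.4, -0.3, 1.1]
finger_gap: 0.004
grasp_force: 0.5
```

>>> {"api": "arm_command", "payload": {
  "moves": [
    {"x":0,"y":0,"z":1,"wx":0,"wy":0,"wz":0,"grip":0},
    {"x":0,"y":0,"z":1,"wx":0,"wy":0,"wz":0,"grip":0},
    {"x":0,"y":0,"z":1,"wx":0,"wy":0,"wz":0,"grip":0},
    {"x":0,"y":0,"z":1,"wx":0,"wy":0,"wz":0,"grip":0},
    {"x":0,"y":0,"z":1,"wx":0,"wy":0,"wz":0,"grip":0},
    {"x":0,"y":0,"z":1,"wx":0,"wy":0,"wz":0,"grip":0},
    {"x":0,"y":0,"z":1,"wx":0,"wy":0,"wz":0,"grip":0},
    {"x":0,"y":0,"z":1,"wx":0,"wy":0,"wz":0,"grip":0}
  ]
}}

```text
t: 14.35
position: [0.5737, -0.1169, 0.3578]
orientation: [-2.432, -1.989, 0.0]
force: [-0.0, -0.0, 0.2]
finger_gap: 0.007
grasp_force: 0.0
```

>>> {"api": "arm_command", "payload": {
  "moves": [
    {"x":0,"y":0,"z":5,"wx":0,"wy":0,"wz":0,"grip":0},
    {"x":0,"y":0,"z":15,"wx":0,"wy":0,"wz":0,"grip":0},
    {"x":0,"y":0,"z":20,"wx":0,"wy":0,"wz":0,"grip":0},
    {"x":0,"y":0,"z":20,"wx":0,"wy":0,"wz":0,"grip":0},
    {"x":0,"y":15,"z":20,"wx":0,"wy":0,"wz":0,"grip":0},
    {"x":0,"y":25,"z":10,"wx":0,"wy":0,"wz":0,"grip":0},
    {"x":0,"y":25,"z":0,"wx":0,"wy":0,"wz":0,"grip":0},
    {"x":0,"y":15,"z":0,"wx":0,"wy":0,"wz":0,"grip":0}
  ]
}}

```text
t: 15.35
position: [0.5737, -0.0357, 0.4487]
orientation: [2.431, 1.99, 0.002]
force: [0.0, -0.7, -0.6]
finger_gap: 0.001
grasp_force: 0.0
```

Run:
```python
from h import *
s=capture('scene');save(s,'s5');o=observe();print(o['force'],o['t'])
a=load('scene0')['image']
f=lambda i:cv2.resize(i[190:325,350:450],(400,540),interpolation=2)
cv2.imwrite('pics/c5.png',np.hstack([f(a),f(s['image'])]))
```

```text
[ 1.28172618  2.01169073 -0.10247642] 15.4
```

View pics/c5.png

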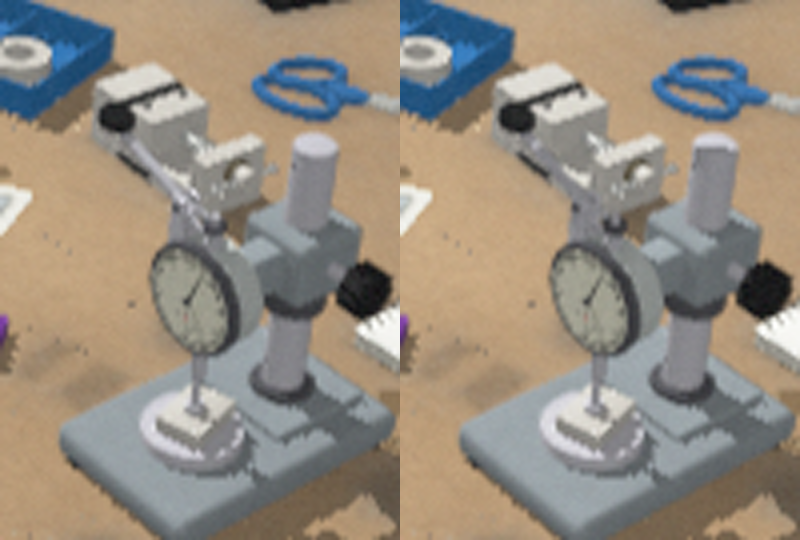

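The before and after views match: pad at (117,117) and (517,117), the spindle back on the block, the needle the same, and the hand clear. I'll let the arm settle, then hand in.

>>> {"api": "arm_command", "payload": {
  "moves": [
    {"x":0,"y":0,"z":0,"wx":0,"wy":0,"wz":0,"grip":0},
    {"x":0,"y":0,"z":0,"wx":0,"wy":0,"wz":0,"grip":0},
    {"x":0,"y":0,"z":0,"wx":0,"wy":0,"wz":0,"grip":0},
    {"x":0,"y":0,"z":0,"wx":0,"wy":0,"wz":0,"grip":0},
    {"x":0,"y":0,"z":0,"wx":0,"wy":0,"wz":0,"grip":0},
    {"x":0,"y":0,"z":0,"wx":0,"wy":0,"wz":0,"grip":0},
    {"x":0,"y":0,"z":0,"wx":0,"wy":0,"wz":0,"grip":0},
    {"x":0,"y":0,"z":0,"wx":0,"wy":0,"wz":0,"grip":0}
  ]
}}

```text
t: 16.4
position: [0.5737, -0.0369, 0.4477]
orientation: [-2.432, -1.989, 0.0]
force: [-0.4, -0.6, 0.3]
finger_gap: -0.001
grasp_force: 0.0
```

```bash
python3 -c "
from workcell import hand_in
print(hand_in())"
```

```text
the job is handed in; nothing more can be done
None
```

I pressed the lever of the gauge with the steel block about 30 mm down and followed it back up slowly, twice; the needle looks the same before and after, the hand is clear, and the job was handed in at about 16 s.

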